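# Measure the ledge with a spring-return rule and lock the reading

### The job

Measure the clear length of the low plywood ledge for a new hook rail: pick up the spring-return pocket rule, catch its end hook over the ledge's free end and draw the case straight back along the ledge, against its spring, until its rear butts firmly against the wooden batten. While it is held firmly there, press the case down onto the ledge until its sole lock is fully in, then let go and leave the rule lying straight along the ledge, hook still caught and rear still touching the batten. Do not set off the lock early, never push the rule against the batten with more than 20 N or load the ledge with more than 45 N in all, and leave the jar, torch and mug where they are.

Things in the scene. Friction and masses are not known exactly. Their poses are not given: they have to be found in the camera images.
- tape_centre (a point): Centre of the rule's case (loose, about 280 g): black and grey plastic block 120 long (x) x 34 wide (y) x 44 high (z), to be grasped from above across its width. +x points to the hook end. This point is 25 above the underside of the sole plate when that is out (unlocked), 22 above the case's own underside, 22 below its top, 60 from the front and rear faces.
- tape_rear (a point): Middle of the case's flat rear face, 60 behind tape_centre and 15 below it; axes as tape_centre.
- hook_face (a point): Middle of the hook's inner face, which bears on the ledge end; axes as tape_centre. Steel lip 22 wide, 2.5 thick, hanging from the tip of a stiff blade 22 wide, 2 thick; the lip ends 10 below this point, the blade's underside is 9 above it. It lies 25 below tape_centre (level with the unlocked sole) and 70 ahead of it, plus the draw of the blade.
- tape_blade (a joint): Draw of the blade in m: 0 fully in, at most 0.100. A return spring pulls it in with 5.1 N at 0, rising by 0.3 N per 10 mm (8.1 N at 0.100). The distance from the case's rear face to the hook's inner face is 130 mm plus this. The lock can hold it from 0.030 to 0.090.
- tape_lock (a joint): Travel (m) of the sole plate, rubber, 104 x 24, sticking out 3 mm below the case: 0 out (unlocked), 0.003 in (flush; teeth hold the blade, having pushed it out to the next 2.5 mm step; they catch from 0.0005 on). Stiff: pushing the case down on something with 5 to 15 N slides it in, and it stays as pushed, for good. When in, the case sits 3 mm lower, its underside hard on the ledge.
- ledge_end (a point): Middle of the top edge of the ledge's free end; +x points outward along the ledge away from the board, z up. The ledge is a fixed plywood board 360 long, 100 wide, 18 thick, its top 70 above the bench; its underside is free for the first 60 mm from the end.
- ledge: The fixed ledge itself; origin on the bench 120 inward of the free end, on the centre line; axes as ledge_end.
- batten_face (a point): Foot of the middle of the batten face that looks to the free end (+x, axes as ledge_end), on the ledge's top. The batten is a fixed wooden block across the ledge, 80 wide, 45 high, 20 thick, its face square to the ledge and 170 to 215 from the free end.
- batten: The batten itself; same origin and axes as batten_face.
- tape: The rule (with blade and sole plate); origin 25 below tape_centre, at the underside of the unlocked sole plate; axes as tape_centre. At the start it stands on a fixed wooden offcut 100 x 60 x 35 high on the bench, hook overhanging.
- jar: Glass jar, 60 across, 85 high, standing on the ledge behind the batten; origin at its underside. Bystander.
- torch: Grey torch, 130 long, head 40 wide, 36 high, lying on the bench between robot and ledge; origin at its underside. Bystander.
- mug: Steel mug, 74 across, 80 high, standing on the bench; origin at its underside. Bystander.
Not all that is in view belongs to the job. Leave any blue or purple look-alike of the tape alone.

How it is judged (in metres and radians):
On the way, in this order (a step that is already met when the one before it is completed fails the run):
1. the hook bears on the ledge and the blade is drawn out by at least 15 mm, lock still out (value of joint tape_blade above 0.015 m and contact force between tape and ledge above 2 N and value of joint tape_lock below 0.001 m), for 0.1 s.
2. the case is held against the batten with at least 3 N, hook at the ledge end, lock still out (contact force between tape and batten above 3 N and x of hook_face in the frame of ledge_end below 0.003 m and z of hook_face in the frame of ledge_end below 0.007 m and value of joint tape_lock below 0.001 m), for 0.2 s.
3. the lock goes in while the case is still held against the batten (contact force between tape and batten above 1 N and value of joint tape_lock above 0.002 m), for 0.1 s.
At the end, for the whole second after the job is handed in: The rule lies released and at rest flat on the ledge (tilt under 3 deg, along it within 3.4 deg), lock in; rear face within 3 mm of the batten's face (25 mm of its middle), hook's inner face below the top edge and within 3 mm of the ledge's end face (30 mm of its middle) (value of joint tape_lock above 0.002 m and x of tape_rear in the frame of batten_face between -0.003 and 0.003 m and y of tape_rear in the frame of batten_face between -0.025 and 0.025 m and x of hook_face in the frame of ledge_end between -0.003 and 0.003 m and y of hook_face in the frame of ledge_end between -0.03 and 0.03 m and z of tape_rear in the frame of batten_face below 0.012 m and z of hook_face in the frame of ledge_end below 0.002 m and angle between the x axis of tape and the x axis of ledge, either way round below 0.06 rad and angle between tape's own z axis and vertical below 0.05 rad and linear speed of tape below 0.01 m/s); the robot touches nothing.
It fails at once if the rule is pushed against the batten with more than 20 N (contact force between tape and batten above 20 N).
It fails at once if the rule presses or pulls on the ledge with more than 45 N in all (contact force between tape and ledge above 45 N).
It fails at once if the jar, torch or mug is moved by more than 15 mm (distance of any of jar, torch, mug from where it was at the start of the episode above 0.015 m).
It also fails if it takes over 72 s, if anything falls off the work surface, if the arm or the gripper's body presses on something with over 40 N, if the wrist force passes 120 N, or if a joint passes its speed limit or range.

### The arm

A 6-joint arm with a two-finger parallel gripper is mounted at the origin on the work surface. World frame = base frame: x ahead of the robot, y to its left, z up, the work surface at z = 0. Lengths are in m, angles in degrees, forces in N, time in s.
With the tool pointing down it reaches from about 0.3 to 0.75 m from the base axis. Payload 8.5 kg.
Tool frame: the origin (TCP) lies on the centre line of the jaws, within the pads' length; the fingertips stand 19 mm ahead of it and the grasp point (between the pads) is the TCP; z points along the fingers, x is the direction in which the jaws open and shut, and the axes are right-handed (so a half turn about z gives the same grasp; the last joint's range is limited). The gripper opens to 85 mm and grips with 20 to 120 N. Pads are 22 mm wide; open, the fingers measure 114 mm over their backs; the gripper's body (76 mm by 85 mm) begins 54 mm behind the grasp point. The pads swing forward as they close: fully open they stand 13 mm farther back than shut.
Start: joints at [-87.508, 21.807, 74.336, -0, 83.858, -12.336], TCP at [0.141, -0.532, 0.25] pointing down, gripper open.
Joint ranges: [-178.18, 178.18], [-50.72, 133.34], [12.68, 142.11], [-81.47, 261.47], [9.98, 163.14], [-165.26, 165.26]. Speed limits (degrees/s): [136.94, 136.94, 180, 180, 180, 180].

### API

Orientations are given as a 3x3 rotation matrix whose columns are the frame's x, y, z axes.
In Python, from rig import env, cams, order gives the robot as it stands.
- The arm moves only by the tool step_arm, never from a script. Its argument "steps" is a list of rows, each an object with "xyz": the shift along the tool's x, y, z normalised to -1 to 1, where 1 is 0.04 m, a list of three; "turn": the turn, a rotation vector about the tool's x, y, z normalised to -1 to 1, where 1 is 0.08 rad, a list of three; "gripper": the gripper command: -1 is shut, 1 is fully open, values between are in proportion. A call has 1 to 20 rows; each row shifts and turns the commanded pose from where the row before left it, along the tool's axes as they then stand; what a row does not reach is not made up. A row lasts 1/12 s, in which the tool goes at most 41.7 mm and 7.16 degrees, less where a joint would pass 70% of its speed; a pose out of reach is approached as far as the arm can. A call with a number of a shift or a turn outside -1 to 1 is refused whole. A call with a gripper value outside its range is refused whole. The fingers move at their own pace and stop on an object; "squeeze" is the grip in N (left out, the last holds). Time passes only in rows, so rows that do not move let the fingers close. It gives the time, the measured TCP pose, the force and the opening at its end, in the units of the state.
- env.observe(): the state, without advancing time (a new reading comes with each control period).
- cams.get_image(name): name is "scene" or "side" or "wrist"; returns (picture, depth): 480x640x3 uint8, red, green, blue; 480x640 float32, m along the optical axis (not along the pixel's ray), 0 where there is no reading.
- cams.camera_info(name): a dict with "fx", "fy", "cx", "cy" (pixels), "k1" (the pictures are not rectified: a ray, as slopes to the right and down, at radius r is drawn at 1 + k1 r^2 times it, then the intrinsics apply), "extrinsics" (4x4, takes a point from camera to world coordinates). Camera axes: x right, y down, z forward; pixel columns grow to the right and rows downward; lengths in m; the calibration is good to about 2 mm. A picture is of the moment at which its call begins: read the wrist's pose just before it. camera_info takes no time and is no camera call; for the wrist camera it gives the pose at the moment of the call.
- order.close_job(): hands the job in, once; it reports no verdict.
The state is a dict: "time_s": time; "q": joint angles; "qvel": joint speeds; "joint_efforts": joint torques, N m; "position": TCP position; "tool_rot": TCP orientation; "ft_force": force on the tool from outside, world axes, zero at the start; "wrist_torque": the same for the moment, N m; "grip_width": finger opening in m.
Only numpy, scipy, OpenCV 4.12 (cv2) and the standard library are available. Lean on these libraries where they do the work, as an engineer would, in place of code of your own. Each camera call takes 0.05 s, during which the arm holds its last target. There are 200 camera calls.

## Working session

There is one attempt and no reset: what is moved stays moved. The work goes in short steps, Python scripts to look and compute and a tool call to move; the robot and the scene stay as the last step left them, time stands still between calls to the robot, and variables do not carry over. Pictures are saved under pics/ and viewed, about 8 in all and at most 12, crops included, and the job is handed in when it is done.

Besides the shell and the picture viewer there is one more tool, called by a JSON object that holds its "fn" and its "kwargs", one argument or row to a line. step_arm: Moves the arm, as the interface text tells. Scaled input: -1 to 1 covers 0.04 m each way for a shift and 0.08 rad each way for a turn. Its arguments: {"type":"object","properties":{"steps":{"type":"array"},"squeeze":{"type":"number"}},"required":["steps"]}

```bash
ls; mkdir -p pics
python3 - <<'E'
from rig import env,cams,order
import cv2,numpy as np
s=env.observe();print({k:np.round(v,3).tolist() for k,v in s.items()})
ims=[]
for n in ["scene","side"]:
    p,d=cams.get_image(n); np.savez(f"pics/{n}0.npz",p=p,d=d)
    cv2.imwrite(f"pics/{n}0.png",p[:,:,::-1])
    i=cams.camera_info(n);print(n,{k:np.round(v,4).tolist() for k,v in i.items()})
E
```

```text
pics
{'time_s': 0.0, 'q': [-87.507, 21.843, 74.386, 0.0, 83.858, -12.334], 'qvel': [0.123, 0.068, -0.079, 0.057, -0.059, 0.016], 'joint_efforts': [0.0, -44.846, -23.128, -0.0, 0.005, -0.0], 'position': [0.141, -0.531, 0.25], 'tool_rot': [[0.256, -0.967, -0.0], [-0.967, -0.256, 0.002], [-0.001, -0.0, -1.0]], 'ft_force': [0.411, 0.014, -0.17], 'wrist_torque': [0.001, -0.001, 0.003], 'grip_width': 0.086}
scene {'fx': 487.6653, 'fy': 487.6653, 'cx': 318.2834, 'cy': 240.9347, 'k1': -0.0846, 'extrinsics': [[0.8626, 0.3495, -0.3658, 0.9019], [0.5059, -0.5912, 0.6281, -0.4713], [0.0033, -0.7268, -0.6868, 0.7186], [0.0, 0.0, 0.0, 1.0]]}
side {'fx': 480.9136, 'fy': 480.9136, 'cx': 318.1579, 'cy': 242.2371, 'k1': -0.0633, 'extrinsics': [[0.9864, -0.1154, 0.1166, 0.4559], [-0.1638, -0.7329, 0.6604, -0.4162], [0.0092, -0.6705, -0.7418, 0.6933], [0.0, 0.0, 0.0, 1.0]]}
```

View pics/scene0.png

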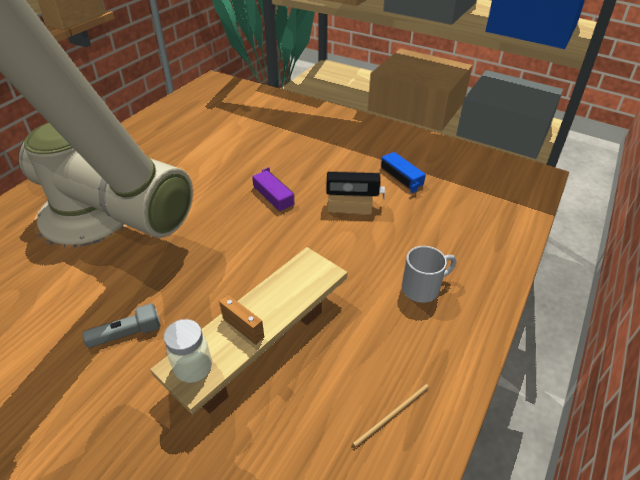

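View pics/side0.png

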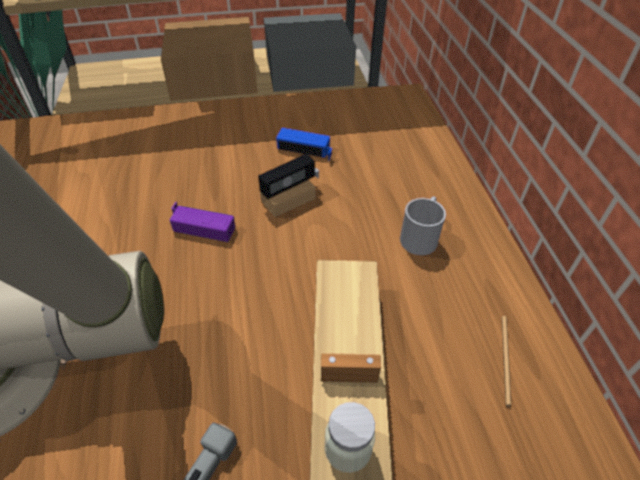

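Candidates for the rule: black/grey block with a steel hook on the offcut (scene 353,185; side 287,175), purple look-alike (scene 272,188), blue look-alike (scene 402,170). The black one matches the description. Ledge free end is at scene (328,262), batten at (241,318).

```bash
cat > h.py <<'E'
import cv2,numpy as np
from rig import env,cams,order
def rays(i,uv):
    K=np.array([[i["fx"],0,i["cx"]],[0,i["fy"],i["cy"]],[0,0,1]])
    return cv2.undistortPoints(np.asarray(uv,float).reshape(-1,1,2),K,np.array([i["k1"],0,0,0.]))[:,0]
def cloud(i,d):
    h,w=d.shape; u,v=np.meshgrid(np.arange(w),np.arange(h))
    n=rays(i,np.stack([u,v],-1)); P=np.c_[n,np.ones(len(n))]*d.reshape(-1,1)
    E=np.array(i["extrinsics"]); return (P@E[:3,:3].T+E[:3,3]).reshape(h,w,3)
def onplane(i,uv,z):
    n=rays(i,uv);E=np.array(i["extrinsics"]);D=np.c_[n,np.ones(len(n))]@E[:3,:3].T;o=E[:3,3]
    return o+D*((z-o[2])/D[:,2:])
def proj(i,P):
    E=np.linalg.inv(np.array(i["extrinsics"]));p=np.atleast_2d(P)@E[:3,:3].T+E[:3,3]
    n=p[:,:2]/p[:,2:];n=n*(1+i["k1"]*(n**2).sum(1,keepdims=True));return n*[i["fx"],i["fy"]]+[i["cx"],i["cy"]]
def rect(P,m):
    lab=cv2.connectedComponents(m.astype(np.uint8))[1]
    k=np.bincount(lab[m]).argmax(); q=P[lab==k]
    (c,s,a)=cv2.minAreaRect(q[:,:2].astype(np.float32)*1000)
    b=cv2.boxPoints((c,s,a)); return c,s,a,np.round(b,1).tolist(),round(float(np.median(q[:,2])),4),len(q)
E
cat > m.py <<'E'
from h import *
for n,(tu,tv),(lu,lv),(bu,bv) in [("scene",(353,180),(300,275),(241,318)),("side",(287,172),(350,300),(350,362))]:
    f=np.load(f"pics/{n}0.npz");i=cams.camera_info(n);P=cloud(i,f["d"]);p=f["p"].astype(int);z=P[...,2]
    def near(u,v,r):
        m=np.zeros(z.shape,bool);m[v-r:v+r,u-r:u+r]=1;return m
    for nm,m in [("case",near(tu,tv,40)&(abs(z-.082)<.007)&(p.max(2)<110)),("ledge",near(lu,lv,120)&(abs(z-.07)<.006)),("batten",near(bu,bv,45)&(abs(z-.115)<.006))]:
        if m.any(): print(n,nm,rect(P,m))
    m=near(tu,tv,60)&(z>.02)
    q=P[m];print(n,"hookregion xmax",q[np.argsort(-q[:,0])[:5]].round(4).tolist())
    m=near(tu,tv+25,30)&(abs(z-.02)<.013);
    for nm,r in [("mug",(425,275) if n=="scene" else (422,228)),("torch",(122,328) if n=="scene" else (215,455))]:
        m=near(*r,24 if nm=="mug" else 20)&(z>.015);print(nm,P[m].mean(0).round(3),P[m].min(0).round(3),P[m].max(0).round(3))
a=cv2.imread("pics/scene0.png")[150:230,300:420];b=cv2.imread("pics/side0.png")[140:220,230:350]
cv2.imwrite("pics/crop1.png",cv2.resize(np.hstack([a,b]),None,fx=3.3,fy=3.3,interpolation=cv2.INTER_CUBIC))
E
python3 m.py
```

```text
scene case ((523.3668823242188, 330.84442138671875), (116.6951904296875, 37.572242736816406), 27.59526824951172, [[463.0, 320.5], [480.3999938964844, 287.20001220703125], [583.7999877929688, 341.20001220703125], [566.4000244140625, 374.5]], 0.0807, 552)
scene ledge ((560.65869140625, -85.28155517578125), (355.979736328125, 102.94034576416016), 79.34394836425781, [[477.20001220703125, -250.6999969482422], [578.2999877929688, -269.70001220703125], [644.2000122070312, 80.0999984741211], [543.0, 99.19999694824219]], 0.07, 7586)
scene batten ((554.6563720703125, -119.1827392578125), (21.321584701538086, 82.13800048828125), 79.12372589111328, [[512.2999877929688, -121.9000015258789], [593.0, -137.39999389648438], [597.0, -116.5], [516.2999877929688, -101.0]], 0.1147, 587)
scene hookregion xmax [[0.9019, -0.4713, 0.7186], [0.9019, -0.4713, 0.7186], [0.9019, -0.4713, 0.7186], [0.9019, -0.4713, 0.7186], [0.9019, -0.4713, 0.7186]]
mug [0.762 0.164 0.054] [ 0.722 -0.471  0.015] [0.902 0.223 0.719]
torch [ 0.348 -0.202  0.031] [ 0.312 -0.471  0.015] [ 0.902 -0.161  0.719]
side case ((522.5848388
[... 432 characters left out ...]
0244140625, -190.5], [643.7999877929688, 79.5999984741211], [545.2999877929688, 98.4000015258789]], 0.0718, 8415)
side batten ((554.5155029296875, -117.91685485839844), (22.118322372436523, 79.01907348632812), 78.85116577148438, [[513.5999755859375, -121.0999984741211], [591.0999755859375, -136.39999389648438], [595.4000244140625, -114.69999694824219], [517.9000244140625, -99.4000015258789]], 0.117, 971)
side hookregion xmax [[0.6409, 0.4913, 0.0218], [0.6406, 0.4914, 0.0331], [0.6399, 0.4865, 0.0282], [0.6398, 0.4867, 0.0309], [0.6396, 0.486, 0.0342]]
mug [0.754 0.163 0.056] [ 0.456 -0.416  0.015] [0.794 0.209 0.693]
torch [ 0.358 -0.18   0.032] [ 0.333 -0.416  0.015] [ 0.456 -0.156  0.693]
```

View pics/crop1.png

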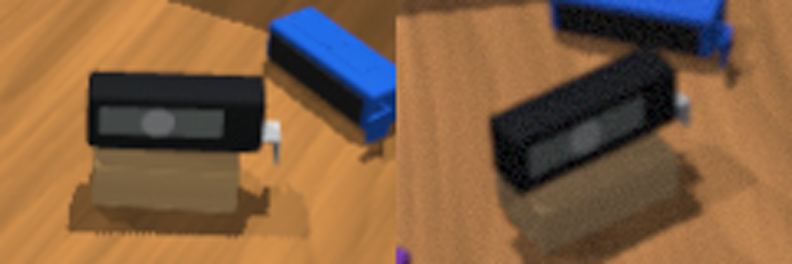

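Crop confirms: black/grey case, steel hook on the right end (about 272,140 in the left half), on the offcut. Rule is at about (0.523, 0.331) with yaw 27.5°, ledge yaw 79.3°, free end about (0.594, 0.0895), batten face about (0.5565, -0.108), a gap of about 201 mm. Moving now.

{"fn": "step_arm", "kwargs": {
  "steps": [
    {"xyz":[-0.44,-0.665,0],"turn":[0,0,0],"gripper":0.4},
    {"xyz":[-0.44,-0.665,0],"turn":[0,0,0],"gripper":0.4},
    {"xyz":[-0.44,-0.665,0],"turn":[0,0,0],"gripper":0.4},
    {"xyz":[-0.44,-0.665,0],"turn":[0,0,0],"gripper":0.4},
    {"xyz":[-0.44,-0.665,0],"turn":[0,0,0],"gripper":0.4},
    {"xyz":[-0.44,-0.665,0],"turn":[0,0,0],"gripper":0.4},
    {"xyz":[-0.44,-0.665,0],"turn":[0,0,0],"gripper":0.4},
    {"xyz":[-0.44,-0.665,0],"turn":[0,0,0],"gripper":0.4},
    {"xyz":[-0.44,-0.665,0],"turn":[0,0,0],"gripper":0.4},
    {"xyz":[-0.44,-0.665,0],"turn":[0,0,0],"gripper":0.4},
    {"xyz":[-0.44,-0.665,0],"turn":[0,0,0],"gripper":0.4},
    {"xyz":[-0.44,-0.665,0],"turn":[0,0,0],"gripper":0.4},
    {"xyz":[-0.44,-0.665,0],"turn":[0,0,0],"gripper":0.4},
    {"xyz":[-0.44,-0.665,0],"turn":[0,0,0],"gripper":0.4},
    {"xyz":[-0.44,-0.665,0],"turn":[0,0,0],"gripper":0.4},
    {"xyz":[-0.44,-0.665,0],"turn":[0,0,0],"gripper":0.4}
  ]
}}

```text
time_s: 1.43
position: [0.4809, -0.149, 0.2501]
tool_rot: [[0.256, -0.967, -0.001], [-0.967, -0.256, 0.0], [-0.0, 0.0, -1.0]]
ft_force: [0.9, -0.5, 0.4]
grip_width: 0.0598
```

{"fn": "step_arm", "kwargs": {
  "steps": [
    {"xyz":[-0.81,-0.295,0],"turn":[0,0,0],"gripper":0.4},
    {"xyz":[-0.81,-0.295,0],"turn":[0,0,0],"gripper":0.4},
    {"xyz":[-0.81,-0.295,0],"turn":[0,0,0],"gripper":0.4},
    {"xyz":[-0.81,-0.295,0],"turn":[0,0,0],"gripper":0.4},
    {"xyz":[-0.81,-0.295,0],"turn":[0,0,0],"gripper":0.4},
    {"xyz":[-0.81,-0.295,0],"turn":[0,0,0],"gripper":0.4},
    {"xyz":[-0.81,-0.295,0],"turn":[0,0,0],"gripper":0.4},
    {"xyz":[-0.81,-0.295,0],"turn":[0,0,0],"gripper":0.4},
    {"xyz":[-0.81,-0.295,0],"turn":[0,0,0],"gripper":0.4},
    {"xyz":[-0.81,-0.295,0],"turn":[0,0,0],"gripper":0.4},
    {"xyz":[-0.81,-0.295,0],"turn":[0,0,0],"gripper":0.4},
    {"xyz":[-0.81,-0.295,0],"turn":[0,0,0],"gripper":0.4},
    {"xyz":[-0.81,-0.295,0],"turn":[0,0,0],"gripper":0.4},
    {"xyz":[-0.81,-0.295,0],"turn":[0,0,0],"gripper":0.4},
    {"xyz":[0,0,0.3],"turn":[0,0,-0.92],"gripper":0.4},
    {"xyz":[0,0,0.3],"turn":[0,0,-0.92],"gripper":0.4},
    {"xyz":[0,0,0.3],"turn":[0,0,-0.93],"gripper":0.4},
    {"xyz":[0,0,0],"turn":[0,0,0],"gripper":0.4}
  ]
}}

```text
time_s: 2.93
position: [0.5227, 0.3301, 0.2115]
tool_rot: [[0.465, -0.885, -0.005], [-0.885, -0.465, -0.002], [-0.001, 0.005, -1.0]]
ft_force: [-0.2, -1.2, 0.2]
grip_width: 0.0599
```

Run:
```python
from h import *
s=env.observe();print({k:np.round(s[k],4).tolist() for k in ["time_s","position","tool_rot","grip_width","ft_force","q"]})
i=cams.camera_info("wrist");p,d=cams.get_image("wrist");np.savez("pics/w1.npz",p=p,d=d,E=i["extrinsics"])
cv2.imwrite("pics/w1.png",p[:,:,::-1]);P=cloud(i,d);z=P[...,2]
print(i["fx"],i["k1"],np.round(i["extrinsics"],3).tolist())
m=(d>0)&(abs(z-.082)<.006)&(p.max(2)<110)
print(rect(P,m))
```

```text
{'time_s': 2.9333, 'position': [0.5227, 0.3301, 0.2115], 'tool_rot': [[0.4648, -0.8854, -0.0049], [-0.8854, -0.4648, -0.0019], [-0.0006, 0.0053, -1.0]], 'grip_width': 0.0599, 'ft_force': [-0.2105, -1.211, 0.2043], 'q': [21.3161, 30.4136, 66.3019, -0.0008, 83.5883, 83.6217]}
429.36871258479795 -0.08588061557031924 [[0.464, -0.836, -0.291, 0.598], [-0.886, -0.439, -0.151, 0.369], [-0.002, 0.328, -0.945, 0.334], [0.0, 0.0, 0.0, 1.0]]
((523.4595947265625, 333.84967041015625), (119.09657287597656, 33.679527282714844), 27.72273063659668, [[462.8999938964844, 321.1000061035156], [478.6000061035156, 291.20001220703125], [584.0, 346.6000061035156], [568.2999877929688, 376.5]], 0.081, 9674)
```

View pics/w1.png

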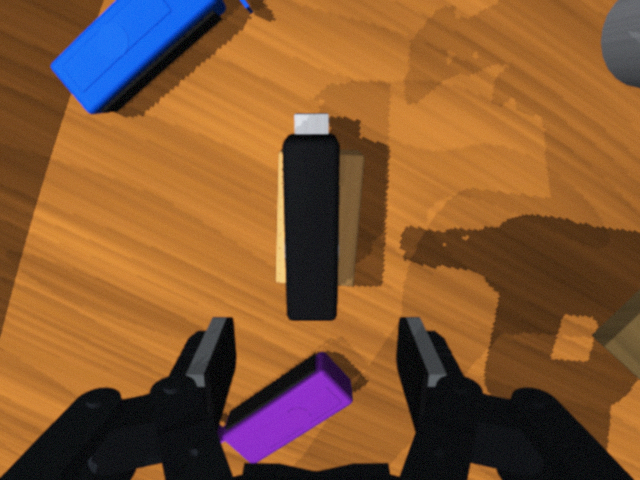

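Wrist picture: rule at (311,225) between the jaws' centre lines, hook tip up at (311,124), and look-alikes well clear. Centre (0.5235, 0.3335), yaw 27.7°. Descend and grip.

{"fn": "step_arm", "kwargs": {
  "steps": [
    {"xyz":[-0.065,-0.058,0.5],"turn":[0,0,0],"gripper":0.4},
    {"xyz":[0,0,0.6],"turn":[0,0,0],"gripper":0.4},
    {"xyz":[0,0,0.6],"turn":[0,0,0],"gripper":0.4},
    {"xyz":[0,0,0.5],"turn":[0,0,0],"gripper":0.4},
    {"xyz":[0,0,0.5],"turn":[0,0,0],"gripper":0.4},
    {"xyz":[0,0,0.4],"turn":[0,0,0],"gripper":0.4},
    {"xyz":[0,0,0.3],"turn":[0,0,0],"gripper":0.4},
    {"xyz":[0,0,0.2],"turn":[0,0,0],"gripper":0.4},
    {"xyz":[0,0,0.1],"turn":[0,0,0],"gripper":0.4},
    {"xyz":[0,0,0],"turn":[0,0,0],"gripper":0.4},
    {"xyz":[0,0,0],"turn":[0,0,0],"gripper":0.4}
  ]
}}

```text
time_s: 3.9
position: [0.525, 0.3337, 0.0671]
tool_rot: [[0.461, -0.887, 0.001], [-0.887, -0.461, 0.0], [0.0, -0.001, -1.0]]
ft_force: [-0.3, -0.2, 0.1]
grip_width: 0.0596
```

{"fn": "step_arm", "kwargs": {
  "steps": [
    {"xyz":[0,0,0.07],"turn":[0,0,0],"gripper":0.4},
    {"xyz":[0,0,0],"turn":[0,0,0],"gripper":-1},
    {"xyz":[0,0,0],"turn":[0,0,0],"gripper":-1},
    {"xyz":[0,0,0],"turn":[0,0,0],"gripper":-1},
    {"xyz":[0,0,0],"turn":[0,0,0],"gripper":-1},
    {"xyz":[0,0,0],"turn":[0,0,0],"gripper":-1},
    {"xyz":[0,0,0],"turn":[0,0,0],"gripper":-1},
    {"xyz":[0,0,0],"turn":[0,0,0],"gripper":-1},
    {"xyz":[0,0,0],"turn":[0,0,0],"gripper":-1}
  ],
  "squeeze": 70
}}

```text
time_s: 4.65
position: [0.5247, 0.3337, 0.0637]
tool_rot: [[0.462, -0.887, 0.0], [-0.887, -0.462, 0.0], [-0.0, -0.0, -1.0]]
ft_force: [-0.5, 1.1, 2.6]
grip_width: 0.0334
```

{"fn": "step_arm", "kwargs": {
  "steps": [
    {"xyz":[0,0,-0.2],"turn":[0,0,0],"gripper":-1},
    {"xyz":[0,0,-0.4],"turn":[0,0,0],"gripper":-1},
    {"xyz":[0,0,-0.6],"turn":[0,0,0],"gripper":-1},
    {"xyz":[0,0,-0.7],"turn":[0,0,0],"gripper":-1},
    {"xyz":[0,0,-0.7],"turn":[0,0,0],"gripper":-1},
    {"xyz":[0,0,-0.5],"turn":[0,0,0],"gripper":-1},
    {"xyz":[0,0,-0.2],"turn":[0,0,0],"gripper":-1}
  ],
  "squeeze": 90
}}

```text
time_s: 5.23
position: [0.5251, 0.3338, 0.1987]
tool_rot: [[0.462, -0.887, 0.004], [-0.887, -0.462, 0.001], [0.001, -0.004, -1.0]]
ft_force: [0.2, -0.2, -3.5]
grip_width: 0.0329
```

{"fn": "step_arm", "kwargs": {
  "steps": [
    {"xyz":[0.3,0.1,0],"turn":[0,0,0],"gripper":-1},
    {"xyz":[0.5,0.15,0],"turn":[0,0,0],"gripper":-1},
    {"xyz":[0.5,0.15,0],"turn":[0,0,0],"gripper":-1},
    {"xyz":[0.5,0.15,0],"turn":[0,0,0],"gripper":-1},
    {"xyz":[0.5,0.15,0],"turn":[0,0,0],"gripper":-1},
    {"xyz":[0.5,0.15,0],"turn":[0,0,0],"gripper":-1},
    {"xyz":[0.5,0.15,0],"turn":[0,0,0],"gripper":-1},
    {"xyz":[0.5,0.15,0],"turn":[0,0,0],"gripper":-1},
    {"xyz":[0.5,0.15,0],"turn":[0,0,0],"gripper":-1},
    {"xyz":[0.5,0.15,0],"turn":[0,0,0],"gripper":-1},
    {"xyz":[0.5,0.15,0],"turn":[0,0,0],"gripper":-1},
    {"xyz":[0.5,0.15,0],"turn":[0,0,0],"gripper":-1},
    {"xyz":[0.5,0.15,0],"turn":[0,0,0],"gripper":-1},
    {"xyz":[0.5,0.15,0],"turn":[0,0,0],"gripper":-1},
    {"xyz":[0.4,0.12,0],"turn":[0,0,0],"gripper":-1},
    {"xyz":[0.2,0.06,0],"turn":[0,0,0],"gripper":-1}
  ]
}}

```text
time_s: 6.57
position: [0.5817, 0.0275, 0.1937]
tool_rot: [[0.46, -0.888, -0.003], [-0.888, -0.46, -0.0], [-0.001, 0.003, -1.0]]
ft_force: [0.4, 0.0, -3.0]
grip_width: 0.0333
```

{"fn": "step_arm", "kwargs": {
  "steps": [
    {"xyz":[0,0,0],"turn":[0,0,-0.6],"gripper":-1},
    {"xyz":[0,0,0],"turn":[0,0,-0.75],"gripper":-1},
    {"xyz":[0,0,0],"turn":[0,0,-0.75],"gripper":-1},
    {"xyz":[0,0,0],"turn":[0,0,-0.75],"gripper":-1},
    {"xyz":[0,0,0],"turn":[0,0,-0.75],"gripper":-1},
    {"xyz":[0,0,0],"turn":[0,0,-0.75],"gripper":-1},
    {"xyz":[0,0,0],"turn":[0,0,-0.75],"gripper":-1},
    {"xyz":[0,0,0],"turn":[0,0,-0.75],"gripper":-1},
    {"xyz":[0,0,0],"turn":[0,0,-0.75],"gripper":-1},
    {"xyz":[0,0,0],"turn":[0,0,-0.75],"gripper":-1},
    {"xyz":[0,0,0],"turn":[0,0,-0.75],"gripper":-1},
    {"xyz":[0,0,0],"turn":[0,0,-0.75],"gripper":-1},
    {"xyz":[0,0,0],"turn":[0,0,-0.75],"gripper":-1},
    {"xyz":[0,0,0],"turn":[0,0,-0.75],"gripper":-1},
    {"xyz":[0,0,0],"turn":[0,0,-0.75],"gripper":-1},
    {"xyz":[0,0,0],"turn":[0,0,-0.16],"gripper":-1},
    {"xyz":[0,0,0],"turn":[0,0,0],"gripper":-1},
    {"xyz":[0,0,0],"turn":[0,0,0],"gripper":-1}
  ]
}}

```text
time_s: 8.07
position: [0.582, 0.0299, 0.195]
tool_rot: [[0.982, -0.19, -0.001], [-0.19, -0.982, 0.0], [-0.001, 0.0, -1.0]]
ft_force: [0.4, 0.6, -3.6]
grip_width: 0.0333
```

```bash
cat > look.py <<'E'
from h import *
import sys
t=sys.argv[1]
s=env.observe();print({k:np.round(s[k],4).tolist() for k in ["time_s","position","tool_rot","grip_width","ft_force"]})
out=[]
for n in ["wrist","side","scene"]:
    i=cams.camera_info(n);p,d=cams.get_image(n);np.savez(f"pics/{n}_{t}.npz",p=p,d=d,E=i["extrinsics"])
    out.append(p[:,:,::-1])
    P=cloud(i,d);z=P[...,2];zt=s["position"][2]+float(sys.argv[2])
    xy=P[...,:2]-s["position"][:2]
    ok=d>0
    for nm,m in [("case",ok&(abs(z-zt)<.006)&(p.max(2)<110)&(np.hypot(xy[...,0],xy[...,1])<.09)),("ledge",ok&(abs(z-.07)<.006)&(abs(P[...,0]-.56)<.12)&(P[...,1]<.12)),("batten",ok&(abs(z-.115)<.006)&(abs(P[...,0]-.555)<.06)&(abs(P[...,1]+.12)<.05))]:
        if m.sum()>200: print(n,nm,rect(P,m))
cv2.imwrite(f"pics/{t}.png",cv2.resize(np.hstack(out[:2]),(800,300)))
E
python3 look.py a 0.018
```

```text
{'time_s': 8.0667, 'position': [0.582, 0.0299, 0.195], 'tool_rot': [[0.9818, -0.19, -0.0012], [-0.19, -0.9818, 0.0002], [-0.0012, 0.0, -1.0]], 'grip_width': 0.0333, 'ft_force': [0.3884, 0.6176, -3.612]}
wrist case ((580.5308837890625, 43.906375885009766), (89.82215118408203, 49.686744689941406), 78.43315887451172, [[547.2000122070312, 4.900000095367432], [595.9000244140625, -5.099999904632568], [613.9000244140625, 82.9000015258789], [565.2000122070312, 92.9000015258789]], 0.2117, 31781)
wrist ledge ((617.5399780273438, 24.62969207763672), (117.05630493164062, 31.48550796508789), 79.65848541259766, [[591.5, -30.100000381469727], [622.5, -35.79999923706055], [643.5, 79.4000015258789], [612.5999755859375, 85.0]], 0.0692, 5036)
side case ((581.5718994140625, 12.255168914794922), (56.665828704833984, 92.49915313720703), 3.2607569694519043, [[550.7000122070312, 56.79999923706055], [555.9000244140625, -35.5], [612.5, -32.29999923706055], [607.2000122070312, 60.0]], 0.2144, 1354)
side ledge ((561.9698486328125, -82.17022705078125), (351.7189025878906, 100.42591094970703), 79.20872497558594, 
[... 538 characters left out ...]
, 62.52658462524414, [[531.4000244140625, -14.5], [582.2000122070312, -40.900001525878906], [615.7999877929688, 23.700000762939453], [565.0, 50.099998474121094]], 0.2129, 754)
scene ledge ((559.9812622070312, -88.62004089355469), (361.5790100097656, 104.20497131347656), 79.39669036865234, [[475.5, -256.70001220703125], [577.9000244140625, -275.8999938964844], [644.5, 79.5], [542.0, 98.69999694824219]], 0.0699, 8439)
scene batten ((554.11083984375, -119.2451400756836), (21.749961853027344, 82.39313507080078), 79.09298706054688, [[511.6000061035156, -122.0999984741211], [592.5, -137.6999969482422], [596.5999755859375, -116.4000015258789], [515.7000122070312, -100.80000305175781]], 0.1148, 595)
```

View pics/a.png

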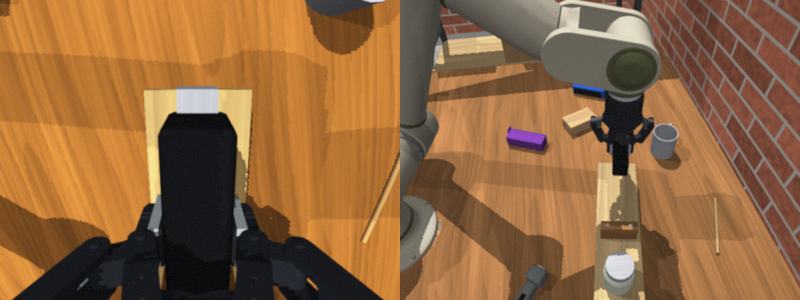

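Run:
```python
from h import *
f=np.load("pics/wrist_a.npz");p=f["p"].astype(int);i=cams.camera_info("wrist");i["extrinsics"]=f["E"]
# hook tip: bright grey pixels ahead of case
g=(p.min(2)>110)&(p.max(2)-p.min(2)<40);g[200:]=0;g[:,:250]=0;g[:,390:]=0
m=g;ys,xs=np.where(m);print(xs.min(),xs.max(),ys.min(),ys.max(),m.sum())
r=[np.where(m[:,c])[0].min() for c in range(295,335) if m[:,c].any()];print(r[::6])
v=np.median(r)-.5
u=np.array([0.1857,0.9826]);n=np.array([-u[1],u[0]]);e=np.array([.594,.0893])
pos=np.array([.582,.0299])
for nm,uv,z in [("hooktip",(xs.mean(),v),.1773)]:
    q=onplane(i,[uv],z)[0];print(nm,q, "rel tcp",(q[:2]-pos)@u,(q[:2]-pos)@n)
dk=p.max(2)<60
col=[np.where(dk[100:300,c])[0].min()+100 for c in range(295,335)];v2=np.median(col)-.5
q=onplane(i,[(315,v2)],.2133)[0];print("front top",v2,q,"rel",(q[:2]-pos)@u)
# ledge end visible from wrist
for c in (240,250,385,395):
    q=onplane(i,[(c,142)],.07)[0];print(q,(q[:2]-e)@u)
y=p[...,0]-p[...,2]
print([int(x) for x in p[130:155,245].sum(1)])
```

```text
282 349 138 181 2872
[np.int64(138), np.int64(138), np.int64(138), np.int64(138), np.int64(138), np.int64(138), np.int64(138)]
hooktip [0.59637122 0.10050481 0.1773    ] rel tcp 0.07204502265796545 -0.0010098438307940326
front top 181.5 [0.59482604 0.09304441 0.2133    ] rel 0.06442749466239021
[0.5519016 0.0976898 0.07     ] 0.0004261483963085313
[0.55749446 0.09656515 0.07      ] 0.000359662117744407
[0.63271913 0.08198529 0.07      ] 2.706575858476589e-06
[0.63832667 0.08093914 0.07      ] 1.6079128027479243e-05
[349, 360, 371, 367, 349, 357, 377, 365, 362, 372, 351, 350, 330, 346, 433, 503, 525, 519, 525, 527, 530, 529, 520, 531, 528]
```

{"fn": "step_arm", "kwargs": {
  "steps": [
    {"xyz":[0,-0.07,0.3],"turn":[0,0,-0.07],"gripper":-1},
    {"xyz":[0,0,0.4],"turn":[0,0,0],"gripper":-1},
    {"xyz":[0,0,0.4],"turn":[0,0,0],"gripper":-1},
    {"xyz":[0,0,0.4],"turn":[0,0,0],"gripper":-1},
    {"xyz":[0,0,0.35],"turn":[0,0,0],"gripper":-1},
    {"xyz":[0,0,0.2],"turn":[0,0,0],"gripper":-1},
    {"xyz":[0,0,0.1],"turn":[0,0,0],"gripper":-1},
    {"xyz":[0,0,0],"turn":[0,0,0],"gripper":-1},
    {"xyz":[0,0,0],"turn":[0,0,0],"gripper":-1},
    {"xyz":[0,0,0],"turn":[0,0,0],"gripper":-1}
  ]
}}

```text
time_s: 9.05
position: [0.5832, 0.0326, 0.1104]
tool_rot: [[0.983, -0.183, 0.002], [-0.183, -0.983, -0.0], [0.002, -0.0, -1.0]]
ft_force: [0.3, -0.1, -3.7]
grip_width: 0.0332
```

{"fn": "step_arm", "kwargs": {
  "steps": [
    {"xyz":[0,0,0.1],"turn":[0,0,0],"gripper":-1},
    {"xyz":[0,0,0.075],"turn":[0,0,0],"gripper":-1},
    {"xyz":[0,0,0],"turn":[0,0,0],"gripper":-1},
    {"xyz":[0,0,0],"turn":[0,0,0],"gripper":-1},
    {"xyz":[0,0,0],"turn":[0,0,0],"gripper":-1}
  ]
}}

```text
time_s: 9.47
position: [0.5829, 0.0326, 0.1026]
tool_rot: [[0.983, -0.183, 0.0], [-0.183, -0.983, 0.0], [0.0, -0.0, -1.0]]
ft_force: [-0.3, -0.8, -3.3]
grip_width: 0.033
```

Run:
```python
from h import *
out=[]
i=cams.camera_info("side");print(env.observe()["position"])
for n in ["side","scene"]:
    p,d=cams.get_image(n);i=cams.camera_info(n)
    u,v=proj(i,[.59,.06,.09])[0].astype(int);out.append(cv2.resize(p[v-50:v+50,u-50:u+50,::-1],(400,400),interpolation=cv2.INTER_CUBIC))
cv2.imwrite("pics/b.png",np.hstack(out))
```

```text
[0.58285619 0.03263717 0.10258204]
```

View pics/b.png

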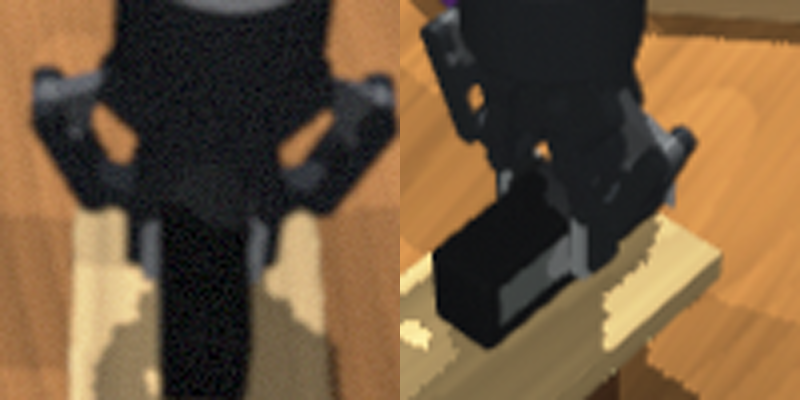

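The view shows the case just above the ledge and aligned. The hook is hidden behind the gripper, so I'll feel for the surface in small steps.

{"fn": "step_arm", "kwargs": {
  "steps": [
    {"xyz":[0,0,0.03],"turn":[0,0,0],"gripper":-1},
    {"xyz":[0,0,0],"turn":[0,0,0],"gripper":-1},
    {"xyz":[0,0,0],"turn":[0,0,0],"gripper":-1}
  ]
}}

```text
time_s: 9.82
position: [0.5828, 0.0327, 0.1013]
tool_rot: [[0.983, -0.183, -0.0], [-0.183, -0.983, 0.0], [-0.0, 0.0, -1.0]]
ft_force: [-0.2, 0.0, -3.6]
grip_width: 0.0336
```

{"fn": "step_arm", "kwargs": {
  "steps": [
    {"xyz":[0,0,0.025],"turn":[0,0,0],"gripper":-1},
    {"xyz":[0,0,0],"turn":[0,0,0],"gripper":-1},
    {"xyz":[0,0,0],"turn":[0,0,0],"gripper":-1},
    {"xyz":[0,0,0],"turn":[0,0,0],"gripper":-1}
  ]
}}

```text
time_s: 10.15
position: [0.5828, 0.0327, 0.1003]
tool_rot: [[0.983, -0.183, -0.0], [-0.183, -0.983, 0.0], [-0.0, -0.0, -1.0]]
ft_force: [-0.6, 0.1, -3.7]
grip_width: 0.0329
```

{"fn": "step_arm", "kwargs": {
  "steps": [
    {"xyz":[0,0.1,0],"turn":[0,0,0],"gripper":-1},
    {"xyz":[0,0.1,0],"turn":[0,0,0],"gripper":-1},
    {"xyz":[0,0.1,0],"turn":[0,0,0],"gripper":-1},
    {"xyz":[0,0.1,0],"turn":[0,0,0],"gripper":-1},
    {"xyz":[0,0.1,0],"turn":[0,0,0],"gripper":-1},
    {"xyz":[0,0,0],"turn":[0,0,0],"gripper":-1},
    {"xyz":[0,0,0],"turn":[0,0,0],"gripper":-1},
    {"xyz":[0,0,0],"turn":[0,0,0],"gripper":-1}
  ]
}}

```text
time_s: 10.82
position: [0.5791, 0.0134, 0.1003]
tool_rot: [[0.983, -0.183, 0.0], [-0.183, -0.983, 0.001], [-0.0, -0.001, -1.0]]
ft_force: [1.8, 4.2, -5.2]
grip_width: 0.0329
```

Hook is caught (about 4.5 N along the ledge). Drawing back to just short of the batten.

{"fn": "step_arm", "kwargs": {
  "steps": [
    {"xyz":[0,0.1,0],"turn":[0,0,0],"gripper":-1},
    {"xyz":[0,0.1,0],"turn":[0,0,0],"gripper":-1},
    {"xyz":[0,0.1,0],"turn":[0,0,0],"gripper":-1},
    {"xyz":[0,0.1,0],"turn":[0,0,0],"gripper":-1},
    {"xyz":[0,0.1,0],"turn":[0,0,0],"gripper":-1},
    {"xyz":[0,0.1,0],"turn":[0,0,0],"gripper":-1},
    {"xyz":[0,0.1,0],"turn":[0,0,0],"gripper":-1},
    {"xyz":[0,0.1,0],"turn":[0,0,0],"gripper":-1},
    {"xyz":[0,0.1,0],"turn":[0,0,0],"gripper":-1},
    {"xyz":[0,0.1,0],"turn":[0,0,0],"gripper":-1},
    {"xyz":[0,0.1,0],"turn":[0,0,0],"gripper":-1},
    {"xyz":[0,0.1,0],"turn":[0,0,0],"gripper":-1},
    {"xyz":[0,0.1,0],"turn":[0,0,0],"gripper":-1},
    {"xyz":[0,0,0],"turn":[0,0,0],"gripper":-1},
    {"xyz":[0,0,0],"turn":[0,0,0],"gripper":-1},
    {"xyz":[0,0,0],"turn":[0,0,0],"gripper":-1}
  ]
}}

```text
time_s: 12.15
position: [0.5696, -0.0374, 0.1003]
tool_rot: [[0.983, -0.183, 0.0], [-0.183, -0.983, 0.001], [-0.0, -0.001, -1.0]]
ft_force: [1.4, 6.4, -3.6]
grip_width: 0.033
```

Run:
```python
from h import *
s=env.observe();print({k:np.round(s[k],4).tolist() for k in ["time_s","position","wrist_torque","grip_width","ft_force"]})
out=[]
for n in ["wrist","side"]:
    p,d=cams.get_image(n);out.append(p[:,:,::-1])
    if n=="side":
        i=cams.camera_info(n);u,v=proj(i,[.575,.03,.08])[0].astype(int);out[-1]=cv2.resize(p[v-70:v+130,u-75:u+75,::-1],(320,427),interpolation=cv2.INTER_CUBIC)
    else: out[-1]=cv2.resize(out[-1][:427],(475,427))
cv2.imwrite("pics/c.png",np.hstack(out))
```

```text
{'time_s': 12.15, 'position': [0.5696, -0.0374, 0.1003], 'wrist_torque': [1.0416, -0.2588, -0.0348], 'grip_width': 0.033, 'ft_force': [1.3863, 6.4126, -3.634]}
```

View pics/c.png

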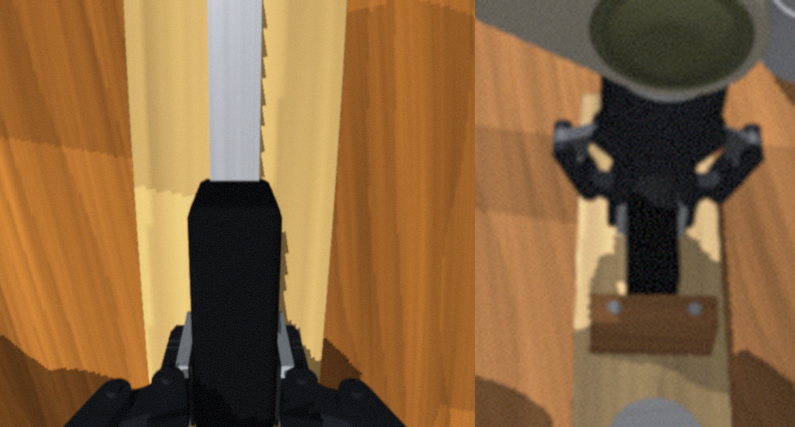

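The blade is drawn straight along the ledge (wrist image, strip at column 235), and in the side view the rear is just short of the batten at (655,300). Closing in gently.

{"fn": "step_arm", "kwargs": {
  "steps": [
    {"xyz":[0,0.1,0],"turn":[0,0,0],"gripper":-1},
    {"xyz":[0,0.05,0],"turn":[0,0,0],"gripper":-1},
    {"xyz":[0,0.025,0],"turn":[0,0,0],"gripper":-1},
    {"xyz":[0,0,0],"turn":[0,0,0],"gripper":-1},
    {"xyz":[0,0,0],"turn":[0,0,0],"gripper":-1},
    {"xyz":[0,0,0],"turn":[0,0,0],"gripper":-1}
  ]
}}

```text
time_s: 12.75
position: [0.5683, -0.0443, 0.1003]
tool_rot: [[0.983, -0.183, -0.0], [-0.183, -0.983, 0.001], [-0.0, -0.001, -1.0]]
ft_force: [0.2, 6.0, -4.1]
grip_width: 0.0332
```

{"fn": "step_arm", "kwargs": {
  "steps": [
    {"xyz":[0,0.025,0],"turn":[0,0,0],"gripper":-1},
    {"xyz":[0,0,0],"turn":[0,0,0],"gripper":-1},
    {"xyz":[0,0,0],"turn":[0,0,0],"gripper":-1},
    {"xyz":[0,0,0],"turn":[0,0,0],"gripper":-1}
  ]
}}

```text
time_s: 13.08
position: [0.5681, -0.0452, 0.1003]
tool_rot: [[0.983, -0.183, -0.0], [-0.183, -0.983, 0.002], [-0.0, -0.002, -1.0]]
ft_force: [1.1, 6.3, -3.9]
grip_width: 0.0329
```

{"fn": "step_arm", "kwargs": {
  "steps": [
    {"xyz":[0,0.02,0],"turn":[0,0,0],"gripper":-1},
    {"xyz":[0,0,0],"turn":[0,0,0],"gripper":-1},
    {"xyz":[0,0,0],"turn":[0,0,0],"gripper":-1}
  ]
}}

```text
time_s: 13.33
position: [0.568, -0.0459, 0.1002]
tool_rot: [[0.983, -0.183, -0.0], [-0.183, -0.983, 0.002], [-0.0, -0.002, -1.0]]
ft_force: [1.5, 6.8, -3.4]
grip_width: 0.0332
```

{"fn": "step_arm", "kwargs": {
  "steps": [
    {"xyz":[0,0.015,0],"turn":[0,0,0],"gripper":-1},
    {"xyz":[0,0,0],"turn":[0,0,0],"gripper":-1},
    {"xyz":[0,0,0],"turn":[0,0,0],"gripper":-1}
  ]
}}

```text
time_s: 13.58
position: [0.5679, -0.0464, 0.1002]
tool_rot: [[0.983, -0.183, -0.0], [-0.183, -0.983, 0.002], [-0.0, -0.002, -1.0]]
ft_force: [1.8, 7.2, -4.3]
grip_width: 0.0331
```

{"fn": "step_arm", "kwargs": {
  "steps": [
    {"xyz":[0,0.015,0],"turn":[0,0,0],"gripper":-1},
    {"xyz":[0,0,0],"turn":[0,0,0],"gripper":-1},
    {"xyz":[0,0,0],"turn":[0,0,0],"gripper":-1}
  ]
}}

```text
time_s: 13.83
position: [0.5678, -0.047, 0.1002]
tool_rot: [[0.983, -0.183, -0.0], [-0.183, -0.983, 0.002], [-0.0, -0.002, -1.0]]
ft_force: [1.4, 7.1, -4.5]
grip_width: 0.0332
```

{"fn": "step_arm", "kwargs": {
  "steps": [
    {"xyz":[0,0.015,0],"turn":[0,0,0],"gripper":-1},
    {"xyz":[0,0,0],"turn":[0,0,0],"gripper":-1},
    {"xyz":[0,0,0],"turn":[0,0,0],"gripper":-1}
  ]
}}

```text
time_s: 14.08
position: [0.5677, -0.0475, 0.1002]
tool_rot: [[0.983, -0.183, 0.0], [-0.183, -0.983, 0.002], [-0.0, -0.002, -1.0]]
ft_force: [0.9, 7.8, -4.1]
grip_width: 0.033
```

{"fn": "step_arm", "kwargs": {
  "steps": [
    {"xyz":[0,0.015,0],"turn":[0,0,0],"gripper":-1},
    {"xyz":[0,0,0],"turn":[0,0,0],"gripper":-1},
    {"xyz":[0,0,0],"turn":[0,0,0],"gripper":-1}
  ]
}}

```text
time_s: 14.33
position: [0.5676, -0.0476, 0.1002]
tool_rot: [[0.983, -0.183, 0.0], [-0.183, -0.983, 0.003], [-0.0, -0.003, -1.0]]
ft_force: [2.8, 10.4, -3.0]
grip_width: 0.0328
```

Contact with the batten: the tool stalls and force rises by about 3 N. A bit more for margin.

{"fn": "step_arm", "kwargs": {
  "steps": [
    {"xyz":[0,0.015,0],"turn":[0,0,0],"gripper":-1},
    {"xyz":[0,0,0],"turn":[0,0,0],"gripper":-1},
    {"xyz":[0,0,0],"turn":[0,0,0],"gripper":-1},
    {"xyz":[0,0,0],"turn":[0,0,0],"gripper":-1}
  ]
}}

```text
time_s: 14.67
position: [0.5677, -0.0476, 0.1003]
tool_rot: [[0.983, -0.183, 0.001], [-0.183, -0.983, 0.004], [-0.0, -0.004, -1.0]]
ft_force: [3.4, 13.9, -2.6]
grip_width: 0.033
```

{"fn": "step_arm", "kwargs": {
  "steps": [
    {"xyz":[0,0.01,0],"turn":[0,0,0],"gripper":-1},
    {"xyz":[0,0,0],"turn":[0,0,0],"gripper":-1},
    {"xyz":[0,0,0],"turn":[0,0,0],"gripper":-1},
    {"xyz":[0,0,0],"turn":[0,0,0],"gripper":-1}
  ]
}}

```text
time_s: 15.0
position: [0.5676, -0.0476, 0.1003]
tool_rot: [[0.983, -0.183, 0.001], [-0.183, -0.983, 0.004], [0.0, -0.004, -1.0]]
ft_force: [4.1, 15.8, -2.8]
grip_width: 0.033
```

Batten force about 9 N (16 total less the 7 N spring), held over 0.3 s. Now pressing down.

{"fn": "step_arm", "kwargs": {
  "steps": [
    {"xyz":[0,0,0.02],"turn":[0,0,0],"gripper":-1},
    {"xyz":[0,0,0.02],"turn":[0,0,0],"gripper":-1},
    {"xyz":[0,0,0],"turn":[0,0,0],"gripper":-1},
    {"xyz":[0,0,0],"turn":[0,0,0],"gripper":-1}
  ]
}}

```text
time_s: 15.33
position: [0.5677, -0.0476, 0.099]
tool_rot: [[0.983, -0.183, 0.001], [-0.183, -0.983, 0.005], [0.0, -0.005, -1.0]]
ft_force: [3.3, 16.7, -1.3]
grip_width: 0.0329
```

{"fn": "step_arm", "kwargs": {
  "steps": [
    {"xyz":[0,0,0.02],"turn":[0,0,0],"gripper":-1},
    {"xyz":[0,0,0],"turn":[0,0,0],"gripper":-1},
    {"xyz":[0,0,0],"turn":[0,0,0],"gripper":-1}
  ]
}}

```text
time_s: 15.58
position: [0.5678, -0.0476, 0.0986]
tool_rot: [[0.983, -0.183, 0.002], [-0.183, -0.983, 0.004], [0.001, -0.005, -1.0]]
ft_force: [2.9, 16.7, 1.9]
grip_width: 0.0329
```

{"fn": "step_arm", "kwargs": {
  "steps": [
    {"xyz":[0,0,0.02],"turn":[0,0,0],"gripper":-1},
    {"xyz":[0,0,0],"turn":[0,0,0],"gripper":-1},
    {"xyz":[0,0,0],"turn":[0,0,0],"gripper":-1}
  ]
}}

```text
time_s: 15.83
position: [0.5678, -0.0476, 0.098]
tool_rot: [[0.983, -0.183, 0.002], [-0.183, -0.983, 0.004], [0.001, -0.004, -1.0]]
ft_force: [1.9, 16.4, 3.3]
grip_width: 0.033
```

{"fn": "step_arm", "kwargs": {
  "steps": [
    {"xyz":[0,0,0.02],"turn":[0,0,0],"gripper":-1},
    {"xyz":[0,0,0],"turn":[0,0,0],"gripper":-1},
    {"xyz":[0,0,0],"turn":[0,0,0],"gripper":-1}
  ]
}}

```text
time_s: 16.08
position: [0.5678, -0.0476, 0.0975]
tool_rot: [[0.983, -0.183, 0.002], [-0.183, -0.983, 0.004], [0.001, -0.004, -1.0]]
ft_force: [1.7, 16.5, 6.4]
grip_width: 0.0332
```

{"fn": "step_arm", "kwargs": {
  "steps": [
    {"xyz":[0,0,0.02],"turn":[0,0,0],"gripper":-1},
    {"xyz":[0,0,0],"turn":[0,0,0],"gripper":-1},
    {"xyz":[0,0,0],"turn":[0,0,0],"gripper":-1}
  ]
}}

```text
time_s: 16.33
position: [0.5678, -0.0476, 0.0971]
tool_rot: [[0.983, -0.183, 0.002], [-0.183, -0.983, 0.004], [0.002, -0.004, -1.0]]
ft_force: [-0.3, 17.0, 9.3]
grip_width: 0.033
```

{"fn": "step_arm", "kwargs": {
  "steps": [
    {"xyz":[0,0,0.02],"turn":[0,0,0],"gripper":-1},
    {"xyz":[0,0,0],"turn":[0,0,0],"gripper":-1},
    {"xyz":[0,0,0],"turn":[0,0,0],"gripper":-1}
  ]
}}

```text
time_s: 16.58
position: [0.5678, -0.0476, 0.0967]
tool_rot: [[0.983, -0.183, 0.003], [-0.183, -0.983, 0.004], [0.002, -0.004, -1.0]]
ft_force: [-0.2, 17.2, 14.9]
grip_width: 0.0329
```

{"fn": "step_arm", "kwargs": {
  "steps": [
    {"xyz":[0,0,0.02],"turn":[0,0,0],"gripper":-1},
    {"xyz":[0,0,0],"turn":[0,0,0],"gripper":-1},
    {"xyz":[0,0,0],"turn":[0,0,0],"gripper":-1}
  ]
}}

```text
time_s: 16.83
position: [0.5679, -0.0476, 0.0965]
tool_rot: [[0.983, -0.183, 0.003], [-0.183, -0.983, 0.004], [0.002, -0.004, -1.0]]
ft_force: [-2.9, 17.5, 18.6]
grip_width: 0.0331
```

{"fn": "step_arm", "kwargs": {
  "steps": [
    {"xyz":[0,0,0.02],"turn":[0,0,0],"gripper":-1},
    {"xyz":[0,0,0],"turn":[0,0,0],"gripper":-1},
    {"xyz":[0,0,0],"turn":[0,0,0],"gripper":-1},
    {"xyz":[0,0,0],"turn":[0,0,0],"gripper":-1}
  ]
}}

```text
time_s: 17.17
position: [0.5679, -0.0476, 0.0964]
tool_rot: [[0.983, -0.183, 0.004], [-0.183, -0.983, 0.003], [0.003, -0.004, -1.0]]
ft_force: [-4.3, 18.3, 24.0]
grip_width: 0.0332
```

Run:
```python
from h import *
s=env.observe();print({k:np.round(s[k],4).tolist() for k in ["position","wrist_torque","grip_width","ft_force"]})
i=cams.camera_info("side");p,d=cams.get_image("side");P=cloud(i,d)
q=P[(abs(P[...,0]-.56)<.012)&(abs(P[...,1]+.095)<.011)&(p.max(2)<90)]
print("rear case top z",np.percentile(q[:,2],[10,50,90]),len(q))
q=P[(abs(P[...,0]-.585)<.008)&(abs(P[...,1]+.04)<.04)&(abs(P[...,2]-.07)<.006)&(p.min(2)>90)];print("ledge z here",np.median(q[:,2]),len(q))
q=P[(abs(P[...,0]-.555)<.03)&(abs(P[...,1]+.12)<.03)&(abs(P[...,2]-.115)<.007)];print("batten z",np.median(q[:,2]))
```

```text
{'position': [0.5679, -0.0476, 0.0964], 'wrist_torque': [2.8289, 1.0846, -0.2251], 'grip_width': 0.0332, 'ft_force': [-4.322, 18.3439, 23.9832]}
rear case top z [0.11534385 0.1180581  0.24728514] 498
ledge z here nan 0
batten z 0.1166867256914485
  return _methods._mean(a, axis=axis, dtype=dtype,
  ret = ret.dtype.type(ret / rcount)
```

Bottomed out: 0.1 mm for 5 N, about 27 N net. Now unload gradually before opening.

{"fn": "step_arm", "kwargs": {
  "steps": [
    {"xyz":[0,0,-0.02],"turn":[0,0,0],"gripper":-1},
    {"xyz":[0,0,-0.02],"turn":[0,0,0],"gripper":-1},
    {"xyz":[0,0,0],"turn":[0,0,0],"gripper":-1},
    {"xyz":[0,0,0],"turn":[0,0,0],"gripper":-1}
  ]
}}

```text
time_s: 17.55
position: [0.5679, -0.0476, 0.0963]
tool_rot: [[0.983, -0.183, 0.003], [-0.183, -0.983, 0.004], [0.002, -0.004, -1.0]]
ft_force: [0.7, 17.5, 9.0]
grip_width: 0.033
```

{"fn": "step_arm", "kwargs": {
  "steps": [
    {"xyz":[0,-0.02,0],"turn":[0,0,0],"gripper":-1},
    {"xyz":[0,0,0],"turn":[0,0,0],"gripper":-1},
    {"xyz":[0,0,0],"turn":[0,0,0],"gripper":-1}
  ]
}}

```text
time_s: 17.8
position: [0.5679, -0.0476, 0.0963]
tool_rot: [[0.983, -0.183, 0.002], [-0.183, -0.983, 0.002], [0.002, -0.003, -1.0]]
ft_force: [-0.5, 13.1, 10.3]
grip_width: 0.0331
```

{"fn": "step_arm", "kwargs": {
  "steps": [
    {"xyz":[0,-0.03,0],"turn":[0,0,0],"gripper":-1},
    {"xyz":[0,-0.02,0],"turn":[0,0,0],"gripper":-1},
    {"xyz":[0,0,0],"turn":[0,0,0],"gripper":-1},
    {"xyz":[0,0,0],"turn":[0,0,0],"gripper":-1}
  ]
}}

```text
time_s: 18.13
position: [0.5681, -0.0475, 0.0963]
tool_rot: [[0.983, -0.183, 0.001], [-0.183, -0.983, -0.001], [0.002, 0.001, -1.0]]
ft_force: [-2.6, 2.7, 8.1]
grip_width: 0.0329
```

{"fn": "step_arm", "kwargs": {
  "steps": [
    {"xyz":[0,0,-0.025],"turn":[0,0,0],"gripper":-1},
    {"xyz":[0,0,0],"turn":[0,0,0],"gripper":-1},
    {"xyz":[0,0,0],"turn":[0,0,0],"gripper":-1}
  ]
}}

```text
time_s: 18.38
position: [0.568, -0.0476, 0.0963]
tool_rot: [[0.983, -0.183, 0.001], [-0.183, -0.983, -0.001], [0.001, 0.0, -1.0]]
ft_force: [-2.4, 1.7, 5.3]
grip_width: 0.0331
```

{"fn": "step_arm", "kwargs": {
  "steps": [
    {"xyz":[0,0,0],"turn":[0,0,0],"gripper":-0.1},
    {"xyz":[0,0,0],"turn":[0,0,0],"gripper":0.0},
    {"xyz":[0,0,0],"turn":[0,0,0],"gripper":0.2},
    {"xyz":[0,0,0],"turn":[0,0,0],"gripper":0.4},
    {"xyz":[0,0,0],"turn":[0,0,0],"gripper":0.4},
    {"xyz":[0,0,0],"turn":[0,0,0],"gripper":0.4}
  ]
}}

```text
time_s: 18.88
position: [0.5679, -0.0474, 0.0956]
tool_rot: [[0.983, -0.183, -0.0], [-0.183, -0.983, -0.0], [-0.0, 0.0, -1.0]]
ft_force: [-0.1, 0.2, 0.1]
grip_width: 0.0601
```

{"fn": "step_arm", "kwargs": {
  "steps": [
    {"xyz":[0,0,-0.2],"turn":[0,0,0],"gripper":0.4},
    {"xyz":[0,0,-0.5],"turn":[0,0,0],"gripper":0.4},
    {"xyz":[0,0,-0.7],"turn":[0,0,0],"gripper":0.4},
    {"xyz":[0,0,-0.7],"turn":[0,0,0],"gripper":0.4},
    {"xyz":[0,0,-0.7],"turn":[0,0,0],"gripper":0.4},
    {"xyz":[0,0,-0.7],"turn":[0,0,0],"gripper":0.4},
    {"xyz":[0,0,-0.6],"turn":[0,0,0],"gripper":0.4},
    {"xyz":[0,0,-0.3],"turn":[0,0,0],"gripper":0.4},
    {"xyz":[0,0,0],"turn":[0,0,0],"gripper":0.4}
  ]
}}

```text
time_s: 19.63
position: [0.5686, -0.0475, 0.2754]
tool_rot: [[0.983, -0.183, 0.006], [-0.183, -0.983, -0.002], [0.006, 0.001, -1.0]]
ft_force: [-0.5, 0.0, 1.1]
grip_width: 0.0598
```

Run:
```python
from h import *
s=env.observe();print({k:np.round(s[k],4).tolist() for k in ["time_s","position","grip_width","ft_force"]})
out=[]
for n in ["wrist","side"]:
    i=cams.camera_info(n);p,d=cams.get_image(n);np.savez(f"pics/{n}_f.npz",p=p,d=d,E=i["extrinsics"]);P=cloud(i,d);z=P[...,2];ok=d>0
    for nm,m in [("case",ok&(abs(z-.115)<.006)&(p.max(2)<80)&(P[...,1]>-.12)&(P[...,1]<.05)),("ledge",ok&(abs(z-.07)<.006)&(p.min(2)>60)&(abs(P[...,0]-.58)<.07)&(P[...,1]<.12)&(P[...,1]>-.09)),("blade+case",ok&(z>.077)&(z<.125)&(P[...,1]>-.1)&(P[...,1]<.12)&(abs(P[...,0]-.575)<.05))]:
        if m.sum()>200: print(n,nm,rect(P,m))
    out.append(p[:,:,::-1])
    if n=="side": u,v=proj(i,[.575,.0,.08])[0].astype(int);out[-1]=cv2.resize(p[v-105:v+105,u-65:u+65,::-1],(260,420),interpolation=cv2.INTER_CUBIC)
    else: out[-1]=cv2.resize(out[-1],(540,420))
cv2.imwrite("pics/d.png",np.hstack(out))
```

```text
{'time_s': 19.6333, 'position': [0.5686, -0.0475, 0.2754], 'grip_width': 0.0598, 'ft_force': [-0.5386, 0.0078, 1.0964]}
wrist case ((568.4315185546875, -50.06415939331055), (120.22235107421875, 33.542015075683594), 79.24327087402344, [[540.7000122070312, -106.0], [573.7000122070312, -112.19999694824219], [596.0999755859375, 5.900000095367432], [563.2000122070312, 12.100000381469727]], 0.113, 7767)
wrist ledge ((546.67724609375, 0.5287322998046875), (190.44320678710938, 40.08814239501953), 78.98856353759766, [[508.79998779296875, -89.0999984741211], [548.2000122070312, -96.80000305175781], [584.5, 90.19999694824219], [545.2000122070312, 97.80000305175781]], 0.0692, 11366)
wrist blade+case ((576.7550659179688, -5.755828857421875), (197.24081420898438, 35.5191535949707), 79.12975311279297, [[540.7000122070312, -99.30000305175781], [575.5999755859375, -106.0], [612.7999877929688, 87.69999694824219], [577.9000244140625, 94.4000015258789]], 0.1126, 10306)
side case ((567.7068481445312, -50.40815734863281), (115.2065200805664, 33.22248458862305), 79.2056655883789, [[540.5999755859375, -103.9000015258789], [573.2000122070312, -110.0999984741211], [594.7999877929688, 3.0999999046325684], [562.2000122070312, 9.300000190734863]], 0.1158, 1538)
side ledge ((546.8221435546875, 2.5764389038085938), (194.49624633789062, 38.928977966308594), 79.20220947265625, [[509.5, -89.30000305175781], [547.7000122070312, -96.5999984741211], [584.2000122070312, 94.5], [545.9000244140625, 101.69999694824219]], 0.0719, 2150)
side blade+case ((577.0499267578125, -4.821739196777344), (197.68019104003906, 34.546112060546875), 79.21459197998047, [[541.5999755859375, -98.69999694824219], [575.5, -105.0999984741211], [612.5, 89.0], [578.5999755859375, 95.5]], 0.1153, 1933)
```

View pics/d.png

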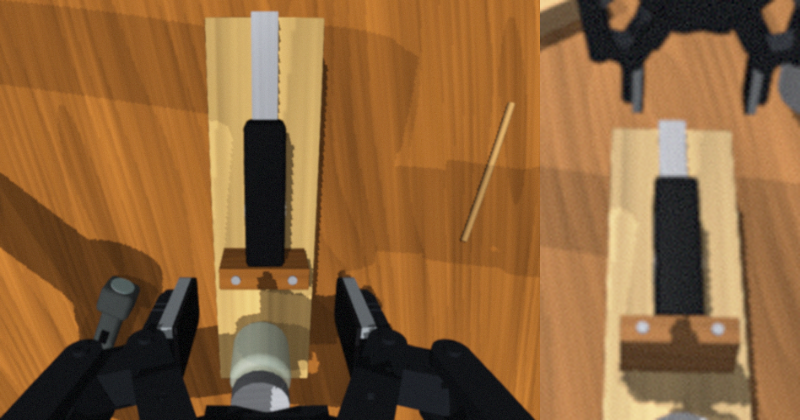

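Run:
```python
from h import *
u=np.array([0.187,0.9823])
for n,zb,zl in [("wrist",.078,.07),("side",.078,.07)]:
    f=np.load(f"pics/{n}_f.npz");p=f["p"].astype(int);i=cams.camera_info(n);i["extrinsics"]=f["E"]
    hsv=cv2.cvtColor(f["p"],cv2.COLOR_RGB2HSV)
    def edge(x0,y0,test):  # walk toward -u outwards: find last row satisfying along u in plane
        pass
    for nm,off,z in [("L",-.03,zl),("R",.03,zl),("blade-5",-.004,zb),("blade+5",.004,zb)]:
        n_=np.array([-u[1],u[0]]); c=np.array([.5935,.0893])
        t=np.arange(-.02,.02,.00025); Q=np.c_[c+np.outer(t,u)+off*n_,np.full(len(t),z)]
        uv=proj(i,Q).astype(np.float32); g=cv2.remap(f["p"].astype(np.float32),uv[:,0].reshape(-1,1),uv[:,1].reshape(-1,1),cv2.INTER_LINEAR)[:,0]
        b=cv2.GaussianBlur(g[:,2].reshape(-1,1),(1,9),0)[:,0]  # blue channel
        k=np.argmax(-np.gradient(b)[8:-8])+8;print(n,nm,round(t[k]*1000,2),b[[8,-8]])
```

```text
wrist L 12.5 [95.09735  0.     ]
wrist R 12.25 [99.26842  0.     ]
wrist blade-5 2.25 [187.41838   0.     ]
wrist blade+5 2.25 [191.21521   0.     ]
side L 1.75 [128.19037  77.37822]
side R 1.5 [132.22229  84.64551]
side blade-5 5.25 [200.02051   80.826904]
side blade+5 5.5 [200.841    80.08886]
```

```bash
python3 -c "
from rig import env,order
print(order.close_job(), env.observe()['time_s'])"
```

```text
the job is handed in; nothing more can be done
the job is handed in; nothing more can be done
```

The rule is measured, locked and left lying along the ledge, and I handed the job in at about 20 s. No verdict was reported.

**What I did:** I gripped the black rule across its width and caught its hook over the ledge's free end. I drew it straight back about 71 mm until its rear met the batten. The push on the batten was about 9 N, estimated from the wrist force less the 7 N spring. I then pressed down to about 27 N net, unloaded, opened the gripper and retreated.

**Last checks:**
- **Lock:** the case top sits 44 mm above the ledge in both the wrist and side cameras, which matches the lock fully in. It would be 47 mm if unlocked.
- **Alignment:** the rule is at yaw 79.2° and the ledge at about 79.2°.
- **Hook:** the side camera puts the hook's inner face about 1.3 mm off the ledge end, within the 3 mm limit. The same measurement from the wrist camera was spoiled by the image border, so this rests on one view.
- **Rear against batten:** the tool stayed at its contact position until release, and the final picture shows the rear against the batten. I did not measure that gap separately.
- **Bystanders:** I saw no contact with the jar, torch or mug, but I did not measure their positions again.

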